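# Tidy the hair and skin things into the dressing tray

## Task

Put the three hair and skin things into the white tray, each in the middle of its own mat: the white lotion pot upright on the round cork mat, the steel bobby pin box with the pins on its lid, lid up, on the blue mat, and the wooden hair pick with tines flat and lengthwise on the green mat. Leave the look-alikes where they are (the amber shoe cream jar, the red-topped sewing tin and the solid wooden shoehorn), and let go of everything.

Things in the scene. Friction and masses are not known exactly. Their poses are not given: they have to be found in the camera images.
- caddy: White plastic dressing tray, 280 (its x) x 190 (its y) x 22 mm high, fixed to the ledge. Walls 5 mm, floor 5 mm thick. Two dividers as high as the walls cut it into three equal bays side by side along its x, each 86.7 mm (x) by 180 mm (y) inside, centres 91.7 mm apart; a mat lies in each. Origin: centre of its underside, z up.
- mat_cork: Round cork mat, 76 mm across: the lotion pot's place. Fixed in one of the tray's three bays, at the bay's centre, its axes parallel to the tray's (x across the bay, y along it); which bay it lies in changes. 3 mm thick; origin at the centre of its underside, so its top is 3 mm above the origin and 8 mm above the ledge.
- mat_blue: Dark blue rectangular mat, 76 (x) x 110 (y) mm: the bobby pin box's place. Fixed in one of the tray's three bays, at the bay's centre, its axes parallel to the tray's (x across the bay, y along it); which bay it lies in changes. 3 mm thick; origin at the centre of its underside, so its top is 3 mm above the origin and 8 mm above the ledge.
- mat_green: Green rectangular mat, 76 (x) x 165 (y) mm: the hair pick's place. Fixed in one of the tray's three bays, at the bay's centre, its axes parallel to the tray's (x across the bay, y along it); which bay it lies in changes. 3 mm thick; origin at the centre of its underside, so its top is 3 mm above the origin and 8 mm above the ledge.
- lotion_pot: White glazed ceramic lotion pot with white screw lid, an orange disc 36 mm across on the lid; upright, 56 mm diameter, 52 mm high, about 0.17 kg. Origin: centre of its underside, z up.
- shoe_cream: Look-alike, not to be moved: jar of shoe cream of the same size and shape (56 mm diameter, 52 mm high), amber-brown glass with a plain black lid. Origin: centre of its underside.
- pin_box: Closed steel bobby pin box, 70 (its x) x 45 (its y) x 30 mm high, three black bobby pins shown on the lid; a 3 mm dark catch juts from the middle of its -y side (look only); about 0.09 kg. Origin: centre of its underside, z up.
- sewing_tin: Look-alike, not to be moved: steel sewing tin of the same size (70 x 45 x 30 mm), with a red panel on the lid instead of the pins. Origin: centre of its underside.
- hair_pick: Dark wooden hair pick lying flat, 140 mm long along its x, 12 mm thick. Handle 26 mm wide from x = -70 to 0 mm, cross bar 60 mm wide from x = 0 to 14 mm, then four separate tines 6 mm wide with 12 mm gaps between them to x = +70 mm. Balances at about x = -8 mm; grip the handle across y near x = -14 mm. About 35 g. Origin: middle of its length, on the underside, z up.
- shoehorn: Look-alike, not to be moved: dark wooden shoehorn lying flat, 140 mm long, 12 mm thick, the same 26 mm wide handle (to -x) but a solid blade 46 mm wide without tines, and a brass disc 16 mm across near the handle's end. Origin: middle of its length, on the underside.
There are look-alikes about, which are no part of the job. Of the things that look like the lotion_pot, take the one that is farthest to the robot's left at the start.

How it is judged:
By the outcome, as a careful person would: the job done as asked, in the order asked, and still so for the second after the job is handed in, with the robot touching nothing.
It also fails if it takes over 88 s, if anything falls off the work surface, if the arm or the gripper's body presses on something with over 40 N, if the wrist force passes 120 N, or if a joint passes its speed limit or range.

## Robot

A 7-joint arm with a two-finger parallel gripper is mounted at the origin on the work surface. World frame = base frame: x ahead of the robot, y to its left, z up, the work surface at z = 0. Lengths are in m, angles in degrees, forces in N, time in s.
With the tool pointing down it reaches from about 0.425 to 0.875 m from the base axis. Payload 4.7 kg.
Tool frame: the origin (TCP) lies at the very end of the fingers, on their centre line; the grasp point (between the pads) lies 19 mm behind it; z points along the fingers, y is the direction in which the jaws open and shut (so a half turn about z gives the same grasp; the last joint's range is limited). The gripper opens to 87 mm and grips with 3 to 60 N. Pads are 19 mm wide; open, the fingers measure 117 mm over their backs; the gripper's body (75 mm by 190 mm) begins 51 mm behind the grasp point.
Start: joints at [72.084, 18.392, -4.016, 83.108, 1.295, 78.541, -3.26], TCP at [0.209, -0.616, 0.223] pointing down, gripper open.
Joint ranges: [-163.93, 163.93], [-17.29, 119.83], [-79.2, 71.16], [3.27, 140.29], [-89.18, 269.18], [5.43, 117.66], [-154.24, 154.24]. Speed limits (degrees/s): [147.25, 147.25, 180, 180, 180, 180, 180].

## Interface

Orientations are given as [roll, pitch, yaw] about the fixed x, y, z axes, in that order (R = Rz(yaw) Ry(pitch) Rx(roll)).
In Python, from cell import monitor, read_camera, camera_info, env, look_for gives the robot as it stands.
- The arm moves only by the tool servo_tool, never from a script. Its argument "commands" is one flat list of numbers, 6 for each row, row after row: the shift along the tool's x, y, z in mm, then the turn, a rotation vector about the tool's x, y, z in degrees. A call has 1 to 10 rows; each row shifts and turns the commanded pose from where the row before left it, along the tool's axes as they then stand; what a row does not reach is not made up. A row lasts 1/10 s, in which the tool goes at most 50 mm and 8.59 degrees, less where a joint would pass 70% of its speed; a pose out of reach is approached as far as the arm can. A call is refused whole if a number of a shift passes 50 or a number of a turn 8.59, either way. A call with a gripper value outside its range is refused whole. "jaw" is the finger opening in mm, from 0 to 87, set as the call begins (left out, the last holds). The fingers move at their own pace and stop on an object; "newtons" is the grip in N (left out, the last holds). Time passes only in rows, so rows that do not move let the fingers close. It gives the time, the measured TCP pose, the force and the opening at its end, in the units of the state.
- monitor.get_obs(): the state, without advancing time (a new reading comes with each control period).
- read_camera(name): name is "side" or "top"; returns (picture, depth): 480x640x3 uint8, red, green, blue; 480x640 float32, m along the optical axis (not along the pixel's ray), 0 where there is no reading.
- camera_info(name): a dict with "camera_matrix" (3x3 intrinsics, pixels), "R" (3x3) and "t" (3): a world point X has camera coordinates R X + t. Camera axes: x right, y down, z forward; pixel columns grow to the right and rows downward; lengths in m; the calibration is good to about 2 mm. A picture is of the moment at which its call begins. camera_info takes no time and is no camera call.
- env.sign_off(): hands the job in, once; it reports no verdict.
Trained networks look in the newest picture that a camera, given by its name, has taken for a name from the list of things; names that differ only in an ending like _2 or _b are one class to them, and where a whole thing is asked for, a point or a joint stands for the part that bears it (a point fixed in the world has none). Each returns a list of dicts, best first, with "conf" (0 to 1); they miss things now and then, are a little off and sometimes report something else, mostly with a low value. They report only what shows in the picture. A call takes as long as a camera call. They do not tell look-alikes from the thing itself.
- look_for(camera, label): "box" ([left, top, width, height] in pixels, round what is visible of it).
The state is a dict: "time_s": time; "qpos": joint angles; "joint_velocities": joint speeds; "effort": joint torques, N m; "tool_pos": TCP position; "tool_rot": TCP orientation; "force": force on the tool from outside, world axes, zero at the start; "wrist_torque": the same for the moment, N m; "grip_width": finger opening in m.
Only numpy, scipy, OpenCV 4.12 (cv2) and the standard library are available. Lean on these libraries where they do the work, as an engineer would, in place of code of your own. Each camera call takes 0.05 s, during which the arm holds its last target.

## Working session

There is one attempt and no reset: what is moved stays moved. The work goes in short steps, Python scripts to look and compute and a tool call to move; the robot and the scene stay as the last step left them, time stands still between calls to the robot, and variables do not carry over. Pictures are saved under pics/ and viewed, and the job is handed in when it is done.

Besides the shell and the picture viewer there is one more tool, called after "Emit:" as a command line: name --argument value ..., lists and objects as JSON in quotes. servo_tool: Moves the arm, as the interface text tells. Its arguments: {"type":"object","properties":{"commands":{"type":"array","items":{"type":"number"}},"jaw":{"type":"number"},"newtons":{"type":"number"}},"required":["commands"]}

```bash
mkdir -p pics; ls; python3 - <<'E'
from cell import monitor, read_camera, camera_info, env, look_for
import cv2,numpy as np
np.set_printoptions(precision=4,suppress=True)
for n in ["top","side"]:
    p,d=read_camera(n); cv2.imwrite(f"pics/{n}0.png",p[:,:,::-1]); np.save(f"{n}0.npy",d)
    c=camera_info(n); print(n,c["camera_matrix"],c["R"],c["t"])
print(monitor.get_obs())
E
```

```text
pics
top [[498.6842   0.     321.2084]
 [  0.     498.6842 234.8792]
 [  0.       0.       1.    ]] [[ 0.0054 -1.      0.0053]
 [-0.9966 -0.0058 -0.082 ]
 [ 0.0821 -0.0048 -0.9966]] [0.0027 0.5015 1.264 ]
side [[589.6037   0.     316.5729]
 [  0.     589.6037 245.8749]
 [  0.       0.       1.    ]] [[-0.8899 -0.456  -0.0146]
 [-0.2166  0.4503 -0.8662]
 [ 0.4016 -0.7676 -0.4995]] [0.469  0.1346 1.1703]
{'time_s': 0.1, 'qpos': array([72.0844, 18.4354, -4.0158, 83.1671,  1.2955, 78.5408, -3.2567]), 'joint_velocities': array([ 0.0189, -0.0413,  0.056 , -0.2036,  0.02  ,  0.0216,  0.0693]), 'effort': array([  0.0003, -49.2569,  -0.4058, -31.34  ,  -0.0641,   0.0394,
         0.0001]), 'tool_pos': array([ 0.2084, -0.6152,  0.2216]), 'tool_rot': array([-179.902 ,    0.0058,   18.7289]), 'force': array([-0.2428, -0.1851, -0.7018]), 'wrist_torque': array([ 0.0243,  0.014 , -0.0126]), 'grip_width': 0.08680612641386007}
```

View pics/top0.png

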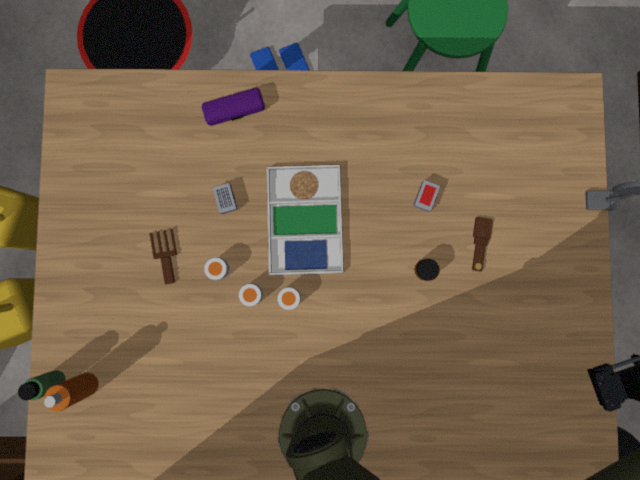

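View pics/side0.png

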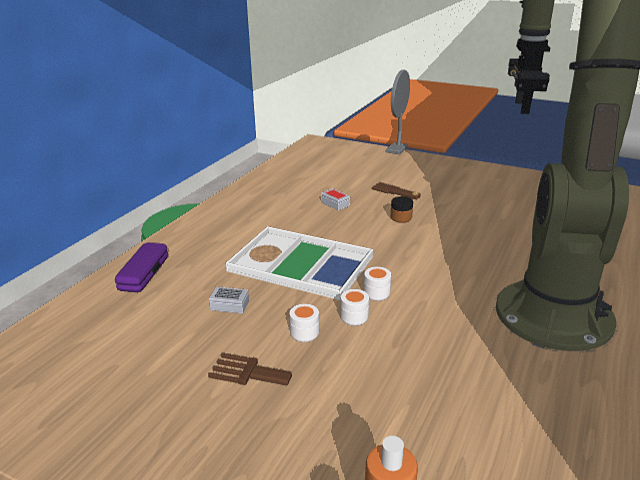

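Candidates in the top picture. Pots: white with orange disc at (216,269), (250,295) and (289,299), and a black-lidded jar at (427,269). The target is (216,269), the farthest left. Tins: pins on the lid at (225,197), red lid at (428,195), so I take (225,197). Wooden things: tines at (163,256), shoehorn with brass disc at (481,243), so I take (163,256). Next: a close crop, then measuring.

```bash
cat > h.py <<'E'
import numpy as np,cv2
from cell import monitor, read_camera, camera_info, env, look_for
np.set_printoptions(precision=4,suppress=True)
def pts(n,d,us,vs):
    c=camera_info(n);K=c["camera_matrix"];z=d[vs,us]
    X=np.stack([(us-K[0,2])/K[0,0]*z,(vs-K[1,2])/K[1,1]*z,z],1)
    return (X-c["t"])@np.array(c["R"])
def ray_at(n,u,v,zw):
    c=camera_info(n);K=c["camera_matrix"];R=np.array(c["R"]);t=np.array(c["t"])
    o=-R.T@t; r=R.T@np.array([(u-K[0,2])/K[0,0],(v-K[1,2])/K[1,1],1]); return o+r*(zw-o[2])/r[2]
E
python3 - <<'E'
from h import *
p=cv2.imread("pics/top0.png");d=np.load("top0.npy")
cv2.imwrite("pics/crop0.png",cv2.resize(p[150:320,130:360],None,fx=3.4,fy=3.4,interpolation=cv2.INTER_CUBIC))
V,U=np.mgrid[0:480,0:640]
P=pts("top",d,U.ravel(),V.ravel()).reshape(480,640,3)
print("table z",np.median(P[330:345,200:300,2]))
for l in ["lotion_pot","pin_box","hair_pick","caddy"]:
    print(l,[(np.round(b["box"],1).tolist(),round(b["conf"],2)) for b in look_for("top",l)])
reg=dict(pot=(195,245,236,290),box=(205,175,245,220),pick=(140,218,190,295),tray=(258,155,352,282))
for k,(a,b,c,e) in reg.items():
    m=np.zeros((480,640),bool);m[b:e,a:c]=1
    Z=P[...,2]
    th={'pot':.04,'box':.02,'pick':.005,'tray':.012}[k]
    mm=m&(Z>th)&(d>0)&(Z<.1)
    Q=P[mm]
    print(k,mm.sum(),"mean",Q.mean(0),"medz",np.median(Q[:,2]),"min",Q.min(0),"max",Q.max(0),"rect",cv2.minAreaRect((Q[:,:2]*1000).astype(np.float32)))
hsv=cv2.cvtColor(p,cv2.COLOR_BGR2HSV)
for k,(lo,hi,r,zz) in dict(orange=((5,150,120),(18,255,255),reg['pot'],.052),blue=((105,80,30),(125,255,200),reg['tray'],.008),green=((60,80,30),(85,255,200),reg['tray'],.008),cork=((5,60,80),(20,255,255),reg['tray'],.008)).items():
    m=cv2.inRange(hsv,lo,hi);k0=np.zeros_like(m);k0[r[1]:r[3],r[0]:r[2]]=1;m=m*k0
    n,_,st,_=cv2.connectedComponentsWithStats(m)
    L=cv2.connectedComponents(m)[1];i=1+np.argmax(st[1:,4]);ys,xs=np.where(L==i)
    print(k,len(xs),ray_at("top",xs.mean(),ys.mean(),zz),[cv2.minAreaRect(np.array([ray_at("top",x,y,zz)[:2]*1000 for x,y in zip(xs,ys)],np.float32))])
E
```

```text
table z 0.0009920377531187408
lotion_pot [([204.2, 254.2, 26.3, 24.9], 0.88), ([275.1, 289.4, 27.2, 21.1], 0.8), ([242.9, 280.9, 22.8, 25.9], 0.66)]
pin_box [([212.9, 179.2, 24.6, 37.4], 0.94), ([414.4, 255.2, 23.6, 25.8], 0.26)]
hair_pick [([151.5, 229.3, 27.6, 55.1], 0.65)]
caddy [([266.6, 161.9, 76.8, 112.9], 0.93), ([287.1, 238.0, 39.7, 32.3], 0.49)]
pot 403 mean [0.4146 0.2686 0.0526] medz 0.0527538978876858 min [0.387  0.2418 0.0407] max [0.442  0.2957 0.0586] rect ((414.92291259765625, 269.30999755859375), (54.720672607421875, 54.04471969604492), 78.5441665649414)
box 492 mean [0.5957 0.2546 0.0308] medz 0.03094606687093269 min [0.5578 0.2253 0.0203] max [0.6334 0.2854 0.0398] rect ((596.4068603515625, 254.391357421875), (70.02427673339844, 48.07829666137695), 15.997063636779785)
pick 821 mean [0.4466 0.4092 0.0105] medz 0.01070674742767022 min [0.3474 0.3457 0.005 ] max [0.5445 0.4746 0.0197] rect ((445.7762145996094, 411.4335632324219), (198.38002014160156, 126.94620513916016), 1.5751694440841675)
tray 1540 mean [0.5428 0.0504 0.0189] medz 0.019771423199148652 min [ 0.4028 -0.0509  0.012 ] max [0.6854 0.1476 0.0299] rect ((543.66943359375, 48.77531814575195), (280.2228698730469, 190.3457794189453), 1.9814797639846802)
orange 129 [0.4138 0.2709 0.052 ] [((413.7372741699219, 270.92327880859375), (28.448020935058594, 29.70381736755371), 45.82978439331055)]
blue 1153 [0.4506 0.0462 0.008 ] [((450.2251281738281, 45.856781005859375), (72.66527557373047, 106.26365661621094), 0.6514803171157837)]Traceback (most recent call last):
  File "<stdin>", line 22, in <module>
  File "h.py", line 9, in ray_at
    c=camera_info(n);K=c["camera_matrix"];R=np.array(c["R"]);t=np.array(c["t"])
ValueError: time passes only in moves, steps and waits
```

View pics/crop0.png

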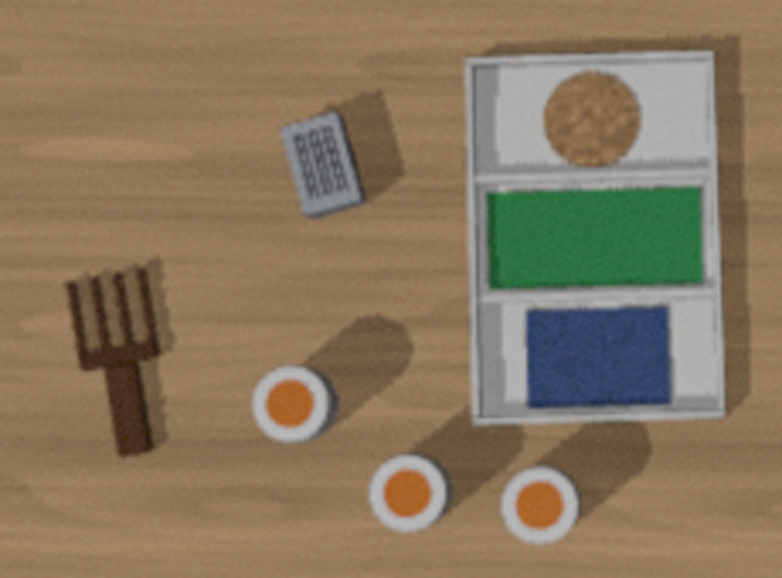

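The crop confirms all three: the target pot is leftmost at (291,404) in the crop, the pin box at (322,163) and the pick at (115,360) with its tines away from the robot. In the tray, the bays run far to near: cork, green, blue. I still need the pick and the mats measured more precisely.

```bash
cat > h.py <<'E'
import numpy as np,cv2
from cell import monitor, read_camera, camera_info, env, look_for
np.set_printoptions(precision=4,suppress=True)
CI={n:camera_info(n) for n in("top","side")}
def pts(n,d,us,vs):
    c=CI[n];K=c["camera_matrix"];z=d[vs,us]
    X=np.stack([(us-K[0,2])/K[0,0]*z,(vs-K[1,2])/K[1,1]*z,z],1)
    return (X-c["t"])@np.array(c["R"])
def rays(n,u,v,zw):
    c=CI[n];K=c["camera_matrix"];R=np.array(c["R"]);t=np.array(c["t"])
    o=-R.T@t; r=np.stack([(u-K[0,2])/K[0,0],(v-K[1,2])/K[1,1],np.ones(len(u))],1)@R; return o+r*((zw-o[2])/r[:,2])[:,None]
def blob(m):
    n,L,st,_=cv2.connectedComponentsWithStats(m.astype(np.uint8));i=1+np.argmax(st[1:,4]);ys,xs=np.where(L==i);return xs.astype(float),ys.astype(float)
def cut(m,r):
    k=np.zeros_like(m);k[r[1]:r[3],r[0]:r[2]]=1;return m*k
E
python3 - <<'E'
from h import *
p=cv2.imread("pics/top0.png");hsv=cv2.cvtColor(p,cv2.COLOR_BGR2HSV);T=(258,155,352,282)
print([hsv[y,x].tolist() for x,y in((303,185),(305,219),(167,270),(150,260),(163,250),(145,300))])
for k,(lo,hi,r,zz) in dict(blue=((105,80,30),(125,255,200),T,.008),green=((55,80,30),(90,255,200),T,.008),cork=((3,60,60),(25,255,255),(285,168,322,202),.008),pick=((0,60,10),(20,255,85),(140,218,190,295),.012)).items():
    x,y=blob(cut(cv2.inRange(hsv,lo,hi),r));Q=rays("top",x,y,zz)
    print(k,len(x),Q.mean(0),cv2.minAreaRect((Q[:,:2]*1000).astype(np.float32)))
    if k=='pick':
        c=Q[:,:2].mean(0);u,s,vt=np.linalg.svd(Q[:,:2]-c);a=vt[0]*np.sign(vt[0,0]);print("ang",np.degrees(np.arctan2(a[1],a[0])))
        b=np.array([-a[1],a[0]]);s=(Q[:,:2]-c)@a;w=(Q[:,:2]-c)@b
        print("ext",s.min(),s.max(),w.min(),w.max())
        h=s<s.min()+.06;f=np.polyfit(Q[h,0],Q[h,1],1);print("handle line ang",np.degrees(np.arctan(f[0])))
        for lo_ in np.arange(s.min(),s.max(),.01):
            q=(s>=lo_)&(s<lo_+.01);print(round(lo_,3),w[q].min().round(4),w[q].max().round(4),(c+a*(lo_+.005)+b*np.mean([w[q].min(),w[q].max()])).round(4))
E
```

```text
[[16, 114, 137], [69, 163, 114], [10, 136, 75], [15, 95, 153], [17, 110, 118], [15, 97, 144]]
blue 1153 [0.4506 0.0462 0.008 ] ((450.2251281738281, 45.856781005859375), (72.66527557373047, 106.26365661621094), 0.6514803171157837)
green 1744 [0.5424 0.0491 0.008 ] ((542.5396118164062, 49.205196380615234), (73.39649963378906, 162.96961975097656), 1.9791250228881836)
cork 608 [0.6341 0.0523 0.008 ] ((634.8494873046875, 52.55739974975586), (71.09107208251953, 70.8297119140625), 45.166053771972656)
pick 604 [0.4443 0.4072 0.012 ] ((443.8341064453125, 407.4830017089844), (136.74252319335938, 59.9075813293457), 11.075263977050781)
ang 11.79210286465541
ext -0.06888373566957014 0.06786087607066663 -0.030100879585222194 0.030187114833290785
handle line ang 9.114753395475496
-0.069 -0.012 0.0128 [0.3817 0.3945]
-0.059 -0.0129 0.0131 [0.3915 0.3963]
-0.049 -0.0126 0.0118 [0.4014 0.3978]
-0.039 -0.0131 0.013 [0.4112 0.4002]
-0.029 -0.0124 0.0128 [0.4209 0.4025]
-0.019 -0.0126 0.0119 [0.4308 0.404 ]
-0.009 -0.0279 0.0269 [0.4406 0.4059]
0.001 -0.0297 0.029 [0.4504 0.4081]
0.011 -0.0285 0.0302 [0.4599 0.4113]
0.021 -0.0299 0.0296 [0.4699 0.4124]
0.031 -0.0296 0.0292 [0.4797 0.4143]
0.041 -0.0301 0.0295 [0.4895 0.4163]
0.051 -0.0298 0.0286 [0.4994 0.418 ]
0.061 -0.0291 0.0293 [0.509  0.4208]
```

Emit:
servo_tool --commands '[42,-26,0,0,0,0,42,-26,0,0,0,0,42,-26,0,0,0,0,42,-26,0,0,0,0,42,-26,0,0,0,0,42,-26,0,0,0,0,42,-26,0,0,0,0,42,-26,0,0,0,0,42,-26,0,0,0,0,42,-26,0,0,0,0]' --jaw 87 --newtons 25

```text
time_s: 1.3
tool_pos: [0.5239, -0.233, 0.2229]
tool_rot: [180.0, -0.0, 18.7]
force: [0.1, -0.6, -0.7]
grip_width: 0.0868
```

```bash
cat > plan.py <<'E'
import sys,numpy as np
from cell import monitor
# plan.py x y z psi : from the measured pose, shift in present tool axes (mm) and turn about tool z
x,y,z,psi=map(float,sys.argv[1:5]);o=monitor.get_obs()
p=np.array(o["tool_pos"]);r,pt,yw=o["tool_rot"];a=np.radians(yw)
d=np.array([x,y,z])-p
print("t",round(o["time_s"],2),"pos",p.round(4),"rpy",np.round(o["tool_rot"],2),"q",np.round(o["qpos"],1),"F",np.round(o["force"],1),"w",round(o["grip_width"],4))
c,s=np.cos(a),np.sin(a)
print("tool dx %.1f dy %.1f dz %.1f  turn %.1f"%(1e3*(d[0]*c+d[1]*s),1e3*(d[0]*s-d[1]*c),-1e3*d[2],(yw-psi+90)%180-90))
E
python3 plan.py .414 .270 .2 18.7
```

```text
t 1.3 pos [ 0.5239 -0.233   0.2229] rpy [ 1.7995e+02 -2.0000e-02  1.8710e+01] q [ 41.9  10.4 -23.2  93.7   4.2  76.7 -53.3] F [ 0.1 -0.6 -0.7] w 0.0868
tool dx 57.2 dy -511.7 dz 22.9  turn 0.0
```

Emit:
servo_tool --commands '[5,-47,2,0,0,0,5,-47,2,0,0,0,5,-47,2,0,0,0,5,-47,2,0,0,0,5,-47,2,0,0,0,5,-47,2,0,0,0,5,-47,2,0,0,0,5,-47,2,0,0,0,5,-47,2,0,0,0,5,-47,2,0,0,0]'

```text
time_s: 2.3
tool_pos: [0.4188, 0.2282, 0.2028]
tool_rot: [179.9, -0.1, 18.7]
force: [0.4, -0.3, -0.3]
grip_width: 0.0873
```

Emit:
servo_tool --commands '[7,-42,2,0,0,0,0,0,0,0,0,0]'

```text
time_s: 2.5
tool_pos: [0.4097, 0.2753, 0.201]
tool_rot: [-179.8, -0.1, 19.3]
force: [-0.0, -0.5, -0.6]
grip_width: 0.0868
```

```bash
python3 plan.py .4142 .270 .021 18.7
```

```text
t 2.5 pos [0.4097 0.2753 0.201 ] rpy [-1.7979e+02 -6.0000e-02  1.9320e+01] q [  15.4    2.6  -52.9  105.1    1.9   73.3 -108.7] F [-0.  -0.5 -0.6] w 0.0868
tool dx 2.5 dy 6.5 dz 180.0  turn 0.6
```

Emit:
servo_tool --commands '[0,0,40,0,0,0,0,0,40,0,0,0,0,0,0,0,0,0,0,0,0,0,0,0]'

```text
time_s: 2.9
tool_pos: [0.4125, 0.2683, 0.1209]
tool_rot: [-180.0, 0.1, 18.7]
force: [0.2, 0.2, 0.1]
grip_width: 0.0868
```

```bash
python3 plan.py .4142 .270 .021 18.7
```

```text
t 2.9 pos [0.4125 0.2683 0.1209] rpy [-1.7999e+02  6.0000e-02  1.8710e+01] q [  13.8    8.1  -52.6  110.8    7.1   64.4 -113. ] F [0.2 0.2 0.1] w 0.0868
tool dx 2.1 dy -1.1 dz 99.9  turn 0.0
```

Emit:
servo_tool --commands '[2,-1,30,0,0,0,0,0,30,0,0,0,0,0,25,0,0,0,0,0,15,0,0,0,0,0,7,0,0,0,0,0,0,0,0,0]'

```text
time_s: 3.5
tool_pos: [0.4148, 0.2704, 0.0141]
tool_rot: [-180.0, -0.0, 18.7]
force: [0.2, 0.7, 0.5]
grip_width: 0.0868
```

Emit:
servo_tool --commands '[0,0,0,0,0,0,0,0,0,0,0,0,0,0,0,0,0,0,0,0,0,0,0,0,0,0,0,0,0,0,0,0,0,0,0,0,0,0,0,0,0,0]' --jaw 45 --newtons 25

```text
time_s: 4.2
tool_pos: [0.4143, 0.2704, 0.0138]
tool_rot: [180.0, -0.0, 18.7]
force: [-0.9, 0.3, 3.1]
grip_width: 0.0553
```

```bash
python3 plan.py .4142 .270 .014 18.7
```

```text
t 4.2 pos [0.4143 0.2704 0.0138] rpy [ 1.800e+02 -2.000e-02  1.873e+01] q [   8.3   18.5  -49.3  115.9   17.6   53.1 -121.5] F [-0.9  0.3  3.1] w 0.0553
tool dx -0.2 dy 0.4 dz -0.2  turn 0.0
```

Emit:
servo_tool --commands '[0,0,-15,0,0,0,0,0,-30,0,0,0,0,0,-35,0,0,0,0,0,-30,0,0,0,0,0,0,0,0,0]'

```text
time_s: 4.7
tool_pos: [0.4165, 0.2721, 0.128]
tool_rot: [180.0, -0.5, 18.7]
force: [0.6, -0.3, -2.7]
grip_width: 0.0554
```

```bash
python3 plan.py .6341 .0523 .124 1.9
```

```text
t 4.7 pos [0.4165 0.2721 0.128 ] rpy [180.    -0.45  18.74] q [  14.4    8.1  -53.5  110.1    7.4   64.8 -113.2] F [ 0.6 -0.3 -2.7] w 0.0554
tool dx 135.5 dy 278.1 dz 4.0  turn 16.8
```

Emit:
servo_tool --commands '[10,20,0,0,0,0,18,36,0,0,0,0,20,40,0,0,0,0,20,40,0,0,0,0,20,40,0,0,0,0,20,40,0,0,0,0,18,36,0,0,0,0,12,25,0,0,0,0,0,0,0,0,0,5.6,0,0,0,0,0,5.6]'

```text
time_s: 5.7
tool_pos: [0.6334, 0.0507, 0.122]
tool_rot: [-179.9, 0.2, 7.2]
force: [-0.5, 0.9, -2.0]
grip_width: 0.0553
```

Emit:
servo_tool --commands '[0,0,0,0,0,5.6,0,0,0,0,0,0,0,0,0,0,0,0]'

```text
time_s: 6.0
tool_pos: [0.6332, 0.0522, 0.1229]
tool_rot: [180.0, 0.1, 2.1]
force: [0.1, 0.2, -1.7]
grip_width: 0.0552
```

```bash
python3 plan.py .6341 .0523 .0225 1.9; python3 - <<'E'
from h import *
p,d=read_camera("top");cv2.imwrite("pics/t1.png",cv2.resize(p[130:330,130:370,::-1],None,fx=3,fy=3))
E
```

```text
t 6.0 pos [0.6332 0.0522 0.1229] rpy [1.7999e+02 8.0000e-02 2.0700e+00] q [  22.9   24.9  -38.4   91.2   16.2   69.6 -106.5] F [ 0.1  0.2 -1.7] w 0.0552
tool dx 0.9 dy -0.1 dz 100.4  turn 0.2
```

View pics/t1.png

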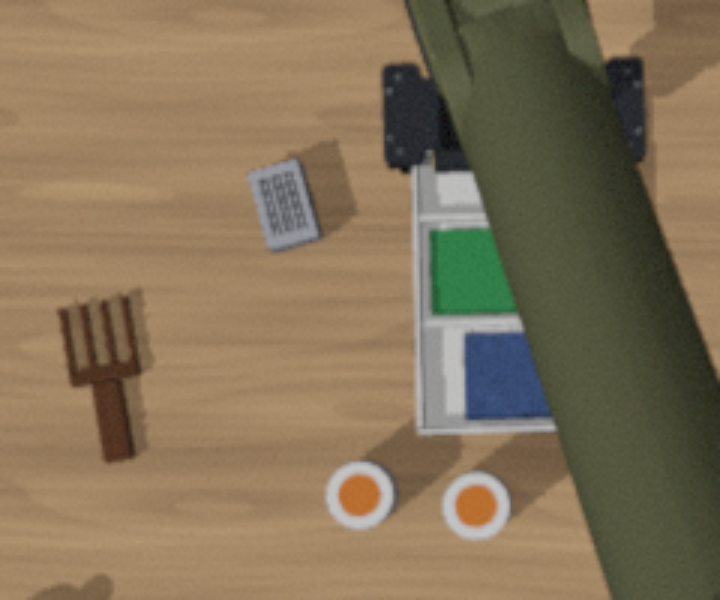

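The left pot is in the gripper and hidden under the arm. The other two still stand at crop (359,495) and (476,506). Lowering onto the cork.

Emit:
servo_tool --commands '[1,0,25,0,0,0,0,0,30,0,0,0,0,0,20,0,0,0,0,0,12,0,0,0,0,0,7,0,0,0,0,0,4,0,0,0,0,0,1,0,0,0,0,0,0,0,0,0]'

```text
time_s: 6.85
tool_pos: [0.6354, 0.0523, 0.0253]
tool_rot: [180.0, -0.1, 1.9]
force: [-0.2, -0.6, -1.9]
grip_width: 0.0556
```

```bash
python3 plan.py .6341 .0523 .022 1.9
```

```text
t 6.85 pos [0.6354 0.0523 0.0253] rpy [ 1.80e+02 -8.00e-02  1.93e+00] q [  21.    30.8  -36.1   95.6   20.3   60.2 -109.5] F [-0.2 -0.6 -1.9] w 0.0556
tool dx -1.3 dy -0.0 dz 3.3  turn 0.0
```

Emit:
servo_tool --commands '[-1,0,1,0,0,0,0,0,1,0,0,0,0,0,0.5,0,0,0,0,0,0,0,0,0]'

```text
time_s: 7.25
tool_pos: [0.6337, 0.0521, 0.0221]
tool_rot: [180.0, -0.0, 1.9]
force: [-0.7, 0.4, -2.9]
grip_width: 0.0552
```

```bash
python3 plan.py .6341 .0523 .022 1.9
```

```text
t 7.25 pos [0.6337 0.0521 0.0221] rpy [179.99  -0.     1.93] q [  21.    30.9  -36.    95.9   20.4   59.9 -109.6] F [-0.7  0.4 -2.9] w 0.0552
tool dx 0.4 dy -0.1 dz 0.1  turn 0.0
```

Emit:
servo_tool --commands '[0,0,0.5,0,0,0,0,0,0,0,0,0]'

```text
time_s: 7.45
tool_pos: [0.6338, 0.0521, 0.0219]
tool_rot: [180.0, -0.0, 1.9]
force: [-1.3, 1.0, 0.8]
grip_width: 0.0556
```

Emit:
servo_tool --commands '[0,0,0.5,0,0,0,0,0,0,0,0,0]'

```text
time_s: 7.65
tool_pos: [0.6339, 0.0522, 0.0219]
tool_rot: [180.0, -0.0, 1.9]
force: [-2.2, -0.8, 5.1]
grip_width: 0.0553
```

Contact with the mat. Releasing and lifting.

Emit:
servo_tool --commands '[0,0,0,0,0,0,0,0,0,0,0,0,0,0,0,0,0,0,0,0,0,0,0,0,0,0,0,0,0,0]' --jaw 87

```text
time_s: 8.15
tool_pos: [0.6338, 0.0522, 0.0209]
tool_rot: [-180.0, 0.0, 1.9]
force: [0.1, -0.6, 0.3]
grip_width: 0.084
```

Emit:
servo_tool --commands '[0,0,-15,0,0,0,0,0,-25,0,0,0,0,0,-35,0,0,0,0,0,-40,0,0,0,0,0,-25,0,0,0,0,0,0,0,0,0]'

```text
time_s: 8.75
tool_pos: [0.6367, 0.0532, 0.1672]
tool_rot: [180.0, -0.5, 1.9]
force: [0.3, 0.1, 0.3]
grip_width: 0.0869
```

```bash
python3 plan.py .5962 .2546 .15 15.7;  python3 - <<'E'
from h import *
d=np.load("top0.npy")
p=cv2.imread("pics/top0.png");hsv=cv2.cvtColor(p,cv2.COLOR_BGR2HSV)
m=cut((hsv[...,1]<70).astype(np.uint8),(205,175,245,220))
x,y=blob(m);Q=rays("top",x,y,.03)
R=cv2.minAreaRect((Q[:,:2]*1000).astype(np.float32));print(len(x),Q.mean(0),R,cv2.boxPoints(R))
E
```

```text
t 8.75 pos [0.6367 0.0532 0.1672] rpy [180.    -0.54   1.94] q [  23.3   22.9  -39.1   88.4   15.    73.4 -105.8] F [0.3 0.1 0.3] w 0.0869
tool dx -33.7 dy -202.7 dz 17.2  turn -13.8
544 [0.594  0.2551 0.03  ] ((593.9288330078125, 254.96414184570312), (75.06346893310547, 49.16283416748047), 16.576648712158203) [[550.944  267.8162]
 [564.97   220.6966]
 [636.9137 242.1121]
 [622.8877 289.2316]]
```

Emit:
servo_tool --commands '[-6,-35,0,0,0,0,-7,-45,0,0,0,0,-7,-47,0,0,0,0,-7,-47,0,0,0,0,-5,-30,0,0,0,0,0,0,0,0,0,-8,0,0,0,0,0,-8,0,0,0,0,0,-8,0,0,0,0,0,-8,0,0,0,0,0,-8]'

```text
time_s: 9.75
tool_pos: [0.5945, 0.2549, 0.1607]
tool_rot: [-180.0, 0.1, 42.3]
force: [-0.6, -0.1, 0.3]
grip_width: 0.0869
```

Emit:
servo_tool --commands '[0,0,0,0,0,-8,0,0,0,0,0,-8,0,0,0,0,0,-8,0,0,0,0,0,-8,0,0,0,0,0,-8,0,0,0,0,0,-8,0,0,0,0,0,-8,0,0,0,0,0,-8,0,0,0,0,0,0,0,0,0,0,0,0]'

```text
time_s: 10.75
tool_pos: [0.5947, 0.2548, 0.1607]
tool_rot: [-180.0, -0.0, 105.7]
force: [-0.3, 0.5, -0.1]
grip_width: 0.087
```

```bash
python3 plan.py .595 .2548 .01 106.3; python3 - <<'E'
from h import *
p,d=read_camera("top");cv2.imwrite("pics/t2.png",cv2.resize(p[130:330,130:370,::-1],None,fx=3,fy=3))
np.save("top2.npy",d);cv2.imwrite("pics/t2f.png",p[:,:,::-1])
E
```

```text
t 10.75 pos [0.5947 0.2548 0.1607] rpy [-179.96   -0.    105.73] q [ 18.6  33.2 -61.9  86.6  29.5  78.  -29.9] F [-0.3  0.5 -0.1] w 0.087
tool dx -0.1 dy 0.3 dz 150.7  turn -0.6
```

View pics/t2.png

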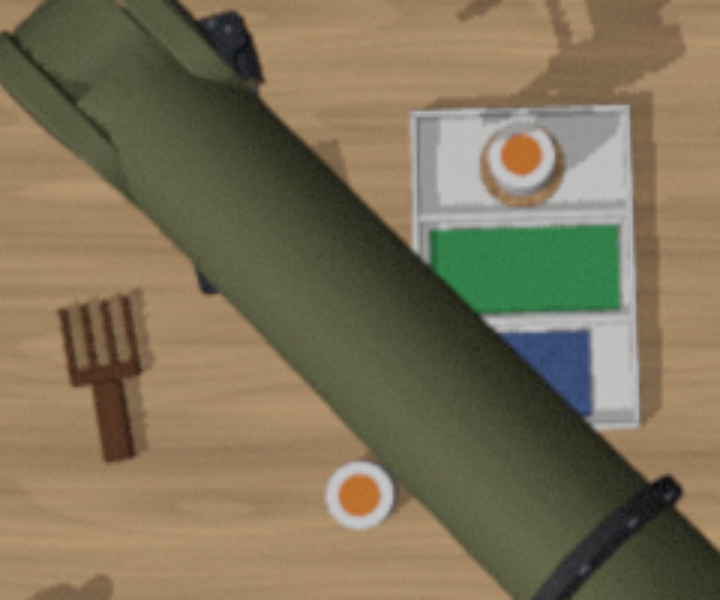

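Emit:
servo_tool --commands '[0,0,25,0,0,-0.6,0,0,35,0,0,0,0,0,30,0,0,0,0,0,20,0,0,0,0,0,8,0,0,0,0,0,0,0,0,0,0,0,0,0,0,0]'

```text
time_s: 11.5
tool_pos: [0.5957, 0.2557, 0.0444]
tool_rot: [179.9, -0.0, 106.5]
force: [0.6, 0.9, 0.3]
grip_width: 0.0873
```

```bash
python3 plan.py .595 .2548 .005 106.3; python3 - <<'E'
from h import *
p,d=read_camera("side");cv2.imwrite("pics/s2.png",cv2.resize(p[150:400,150:400,::-1],None,fx=2.3,fy=2.3))
E
```

```text
t 11.5 pos [0.5957 0.2557 0.0444] rpy [ 1.7989e+02 -2.0000e-02  1.0651e+02] q [ 16.1  39.2 -57.5  92.8  35.2  67.8 -32.8] F [0.6 0.9 0.3] w 0.0873
tool dx -0.7 dy -0.9 dz 39.4  turn 0.2
```

View pics/s2.png

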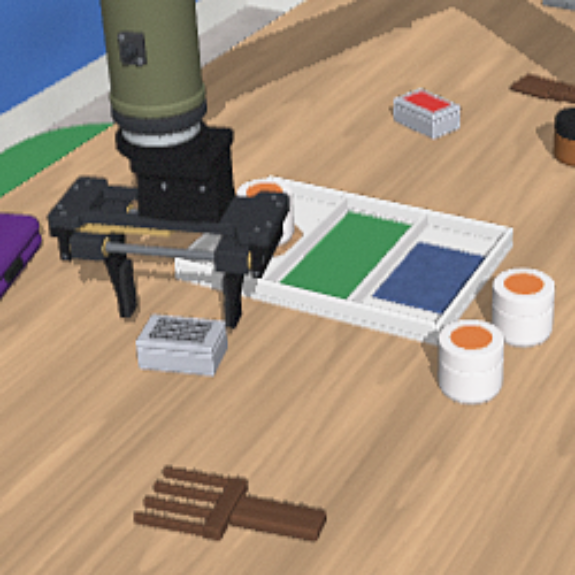

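The fingers straddle the pin box (box top at 137–227, finger tips at 127 and 233). Going down gently.

Emit:
servo_tool --commands '[0,0,12,0,0,0,0,0,8,0,0,0,0,0,0,0,0,0]'

```text
time_s: 11.85
tool_pos: [0.594, 0.2542, 0.0214]
tool_rot: [-179.9, 0.0, 106.5]
force: [-0.6, -0.5, -0.9]
grip_width: 0.0874
```

Emit:
servo_tool --commands '[0,0,9,0,0,0,0,0,7,0,0,0,0,0,2,0,0,0,0,0,0,0,0,0]'

```text
time_s: 12.25
tool_pos: [0.5946, 0.2548, 0.0044]
tool_rot: [-179.9, 0.0, 106.5]
force: [-0.6, 0.7, 1.1]
grip_width: 0.0871
```

Emit:
servo_tool --commands '[0,0,0,0,0,0,0,0,0,0,0,0,0,0,0,0,0,0,0,0,0,0,0,0,0,0,0,0,0,0]' --jaw 60

```text
time_s: 12.75
tool_pos: [0.5953, 0.2551, 0.0054]
tool_rot: [180.0, -0.0, 106.5]
force: [-0.4, -0.5, 2.3]
grip_width: 0.07
```

```bash
python3 plan.py .595 .2548 .005 106.3
```

```text
t 12.75 pos [0.5953 0.2551 0.0054] rpy [179.96  -0.   106.52] q [ 15.   41.5 -55.6  94.2  37.3  64.6 -34.1] F [-0.4 -0.5  2.3] w 0.07
tool dx -0.3 dy -0.3 dz 0.4  turn 0.2
```

Emit:
servo_tool --commands '[0,0,-15,0,0,0,0,0,-30,0,0,0,0,0,-35,0,0,0,0,0,-30,0,0,0,0,0,0,0,0,0]'

```text
time_s: 13.25
tool_pos: [0.597, 0.2571, 0.1208]
tool_rot: [179.5, -0.1, 106.5]
force: [1.1, 0.7, 0.7]
grip_width: 0.0701
```

Emit:
servo_tool --commands '[-15,-19,0,0,0,0,-25,-31,0,0,0,0,-28,-35,0,0,0,0,-28,-35,0,0,0,0,-28,-35,0,0,0,0,-25,-31,0,0,0,0,-10,-12,0,0,0,0,0,0,0,0,0,-8,0,0,0,0,0,-8,0,0,0,0,0,-8]'

```text
time_s: 14.25
tool_pos: [0.4496, 0.0457, 0.1148]
tool_rot: [-179.9, 0.0, 130.8]
force: [-1.0, 1.2, -0.9]
grip_width: 0.0696
```

Emit:
servo_tool --commands '[0,0,0,0,0,-8,0,0,0,0,0,-8,0,0,0,0,0,-8,0,0,0,0,0,-8,0,0,0,0,0,-8,0,0,0,0,0,-8,0,0,0,0,0,-3.4,0,0,0,0,0,0,0,0,0,0,0,0]'

```text
time_s: 15.15
tool_pos: [0.4499, 0.0463, 0.1149]
tool_rot: [-180.0, -0.0, -178.1]
force: [0.2, -0.1, -0.4]
grip_width: 0.0698
```

```bash
python3 plan.py .4508 .0461 .0135 181.9; python3 - <<'E'
from h import *
for n in("side","top"):
  p,d=read_camera(n);cv2.imwrite(f"pics/{n}3.png",p[:,:,::-1]);np.save(n+"3.npy",d)
E
```

```text
t 15.15 pos [0.4499 0.0463 0.1149] rpy [-1.7997e+02 -4.0000e-02 -1.7815e+02] q [ 67.6   5.1 -77.9 115.8   5.6  63.3  79. ] F [ 0.2 -0.1 -0.4] w 0.0698
tool dx -0.9 dy -0.2 dz 101.4  turn -0.0
```

View pics/side3.png

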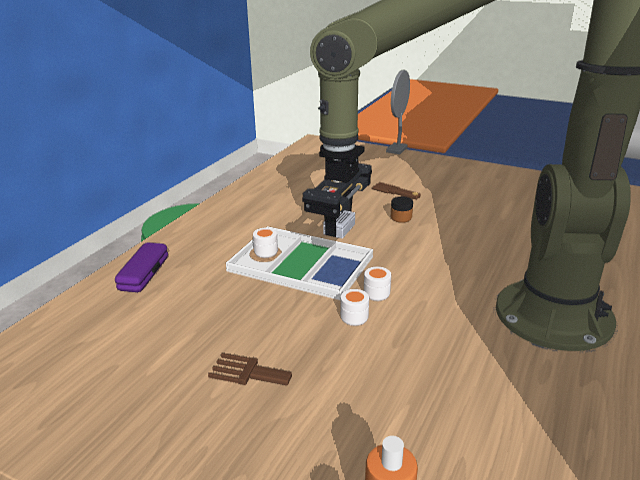

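View pics/top3.png

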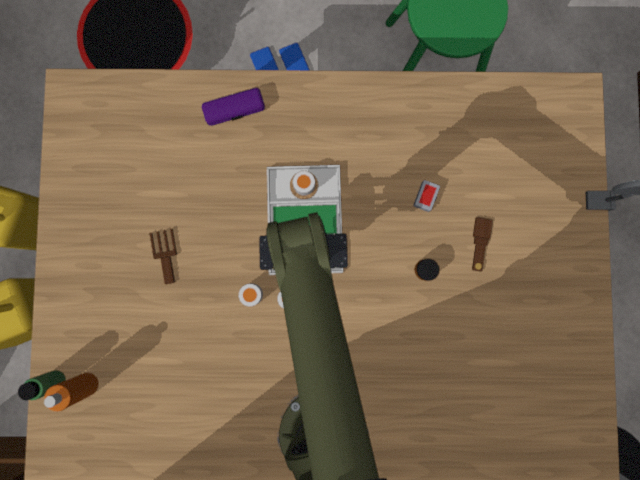

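The box hangs lid-up at (345,222) in the side view, aligned with the tray. Pot on the cork at (264,240). Joint 3 is near its range end (-77.9), so I descend in small steps and watch it.

Emit:
servo_tool --commands '[-0.5,0,5,0,0,0,0,0,5,0,0,0,0,0,0,0,0,0]'

```text
time_s: 15.55
tool_pos: [0.45, 0.0463, 0.1041]
tool_rot: [179.9, -0.1, -178.1]
force: [0.4, -0.8, -1.9]
grip_width: 0.0701
```

```bash
python3 plan.py .4508 .0461 .0135 181.9
```

```text
t 15.55 pos [0.45   0.0463 0.1041] rpy [ 1.7995e+02 -1.0000e-01 -1.7807e+02] q [ 65.7   7.3 -77.  116.4   7.9  62.3  77. ] F [ 0.4 -0.8 -1.9] w 0.0701
tool dx -0.8 dy -0.3 dz 90.6  turn 0.0
```

Emit:
servo_tool --commands '[-0.5,0,15,0,0,0,0,0,20,0,0,0,0,0,20,0,0,0,0,0,15,0,0,0,0,0,10,0,0,0,0,0,3,0,0,0,0,0,0,0,0,0]'

```text
time_s: 16.25
tool_pos: [0.4513, 0.0465, 0.022]
tool_rot: [180.0, -0.0, -178.1]
force: [0.3, 0.6, -0.5]
grip_width: 0.0701
```

```bash
python3 plan.py .4508 .0461 .0135 181.9
```

```text
t 16.25 pos [0.4513 0.0465 0.022 ] rpy [ 1.7998e+02 -2.0000e-02 -1.7806e+02] q [ 53.4  18.4 -68.1 120.6  21.1  54.3  65.7] F [ 0.3  0.6 -0.5] w 0.0701
tool dx 0.5 dy -0.4 dz 8.5  turn 0.0
```

Emit:
servo_tool --commands '[0,0,4,0,0,0,0,0,2.5,0,0,0,0,0,1,0,0,0,0,0,0,0,0,0]'

```text
time_s: 16.65
tool_pos: [0.4513, 0.0462, 0.0146]
tool_rot: [-180.0, 0.0, -178.1]
force: [-1.1, 0.7, -2.0]
grip_width: 0.0699
```

Emit:
servo_tool --commands '[0,0,0.6,0,0,0,0,0,0,0,0,0]'

```text
time_s: 16.85
tool_pos: [0.4514, 0.0462, 0.014]
tool_rot: [-180.0, 0.0, -178.1]
force: [-0.6, -0.4, -1.9]
grip_width: 0.0699
```

Emit:
servo_tool --commands '[0,0,0.6,0,0,0,0,0,0,0,0,0]'

```text
time_s: 17.05
tool_pos: [0.4513, 0.0462, 0.0133]
tool_rot: [-180.0, 0.0, -178.1]
force: [0.6, -0.1, -1.1]
grip_width: 0.0699
```

Emit:
servo_tool --commands '[0,0,0.6,0,0,0,0,0,0,0,0,0]'

```text
time_s: 17.25
tool_pos: [0.4514, 0.0462, 0.0133]
tool_rot: [-180.0, -0.0, -178.1]
force: [-2.8, -1.5, 7.3]
grip_width: 0.0697
```

Emit:
servo_tool --commands '[0,0,0,0,0,0,0,0,0,0,0,0,0,0,0,0,0,0,0,0,0,0,0,0,0,0,0,0,0,0]' --jaw 87

```text
time_s: 17.75
tool_pos: [0.4513, 0.0463, 0.0127]
tool_rot: [180.0, -0.0, -178.1]
force: [-0.3, -0.1, 0.3]
grip_width: 0.0865
```

Emit:
servo_tool --commands '[0,0,-10,0,0,0,0,0,-20,0,0,0,0,0,-20,0,0,0,0,0,-15,0,0,0,0,0,0,0,0,0]'

```text
time_s: 18.25
tool_pos: [0.4531, 0.0463, 0.0798]
tool_rot: [-179.9, 0.2, -178.1]
force: [0.6, -0.4, -1.1]
grip_width: 0.0869
```

```bash
python3 plan.py .43 .4042 .12 11.5
```

```text
t 18.25 pos [0.4531 0.0463 0.0798] rpy [-179.9     0.23 -178.09] q [ 61.3  11.2 -74.3 117.7  12.7  59.6  72.8] F [ 0.6 -0.4 -1.1] w 0.0869
tool dx 11.2 dy 358.5 dz -40.2  turn -9.6
```

Emit:
servo_tool --commands '[0,0,0,0,0,8,0,0,0,0,0,8.5,0,0,0,0,0,8.5,0,0,0,0,0,8.5,0,0,0,0,0,8.5,0,0,-5,0,0,8.5,0,0,-5,0,0,8.5,0,0,-5,0,0,8.5,0,0,-5,0,0,8.5,0,0,-5,0,0,8.5]' --jaw 55

```text
time_s: 19.25
tool_pos: [0.4508, 0.0463, 0.1023]
tool_rot: [-179.9, 0.0, 97.1]
force: [0.4, -0.8, -0.4]
grip_width: 0.055
```

```bash
python3 plan.py .43 .4042 .12 11.5
```

```text
t 19.25 pos [0.4508 0.0463 0.1023] rpy [-179.94    0.     97.08] q [ 52.3   4.  -62.2 116.6   4.   61.6  -4.8] F [ 0.4 -0.8 -0.4] w 0.055
tool dx 357.8 dy 23.5 dz -17.7  turn 85.6
```

Emit:
servo_tool --commands '[0,0,-2,0,0,8.5,0,0,-2,0,0,8.5,0,0,-2,0,0,8.5,0,0,-2,0,0,8.5,0,0,-2,0,0,8.5,0,0,-2,0,0,8.5,0,0,-2,0,0,8.5,0,0,-2,0,0,8.5,0,0,-2,0,0,8.5,0,0,0,0,0,8.5]'

```text
time_s: 20.25
tool_pos: [0.451, 0.0463, 0.1203]
tool_rot: [180.0, 0.0, 12.1]
force: [-0.4, -0.6, -0.4]
grip_width: 0.0549
```

```bash
python3 plan.py .43 .4042 .12 11.5
```

```text
t 20.25 pos [0.451  0.0463 0.1203] rpy [1.7999e+02 4.0000e-02 1.2080e+01] q [ 49.3   1.5 -58.3 115.6   1.5  63.7 -87.5] F [-0.4 -0.6 -0.4] w 0.0549
tool dx 54.4 dy -354.4 dz 0.3  turn 0.6
```

Emit:
servo_tool --commands '[4,-30,10,0,0,0,6,-40,10,0,0,0,6,-40,10,0,0,0,6,-40,10,0,0,0,6,-40,0,0,0,0]'

```text
time_s: 20.75
tool_pos: [0.4363, 0.2384, 0.0787]
tool_rot: [180.0, 0.2, 12.4]
force: [0.5, -0.5, 0.6]
grip_width: 0.055
```

```bash
python3 plan.py .43 .4042 .08 11.5
```

```text
t 20.75 pos [0.4363 0.2384 0.0787] rpy [179.97   0.18  12.39] q [  25.4   16.7  -63.2  112.3   16.9   61.3 -122.8] F [ 0.5 -0.5  0.6] w 0.055
tool dx 29.4 dy -163.3 dz -1.3  turn 0.9
```

Emit:
servo_tool --commands '[4,-25,0,0,0,0,5,-30,0,0,0,0,5,-30,0,0,0,0,0,0,0,0,0,0]'

```text
time_s: 21.15
tool_pos: [0.4309, 0.3289, 0.0805]
tool_rot: [-179.8, 0.0, 12.8]
force: [0.2, -0.2, -0.3]
grip_width: 0.0554
```

```bash
python3 plan.py .43 .4042 .08 11.5
```

```text
t 21.15 pos [0.4309 0.3289 0.0805] rpy [-1.7977e+02  4.0000e-02  1.2800e+01] q [  11.9   23.1  -61.   106.5   22.3   63.6 -134.5] F [ 0.2 -0.2 -0.3] w 0.0554
tool dx 15.8 dy -73.6 dz 0.5  turn 1.3
```

Emit:
servo_tool --commands '[5,-25,0,0,0,0,5,-25,0,0,0,0,4,-22,0,0,0,0,0,0,0,0,0,0,0,0,0,0,0,0]'

```text
time_s: 21.65
tool_pos: [0.431, 0.3964, 0.0799]
tool_rot: [179.9, 0.1, 12.5]
force: [0.1, 0.0, 0.3]
grip_width: 0.0553
```

```bash
python3 plan.py .43 .4042 .004 11.5; python3 - <<'E'
from h import *
p,d=read_camera("side");cv2.imwrite("pics/s4.png",cv2.resize(p[200:420,150:370,::-1],None,fx=2.6,fy=2.6))
E
```

```text
t 21.65 pos [0.431  0.3964 0.0799] rpy [1.7993e+02 8.0000e-02 1.2460e+01] q [   1.5   28.5  -58.3  100.3   26.3   66.2 -142.3] F [0.1 0.  0.3] w 0.0553
tool dx 0.7 dy -7.9 dz 75.9  turn 1.0
```

View pics/s4.png

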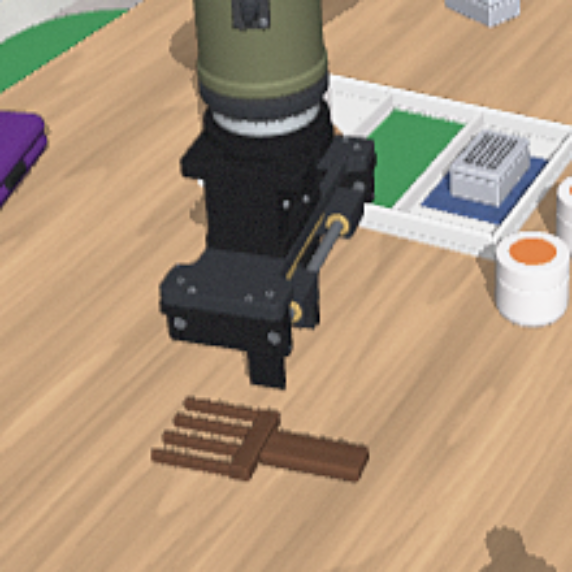

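The box sits square on the blue mat at (490,165) in the crop. The gripper is above the pick's handle. Descending in stages and watching joint 7.

Emit:
servo_tool --commands '[0,-4,12,0,0,0,1,-4,14,0,0,0,0,0,14,0,0,0,0,0,10,0,0,0,0,0,0,0,0,0]'

```text
time_s: 22.2
tool_pos: [0.4295, 0.4038, 0.0283]
tool_rot: [179.9, 0.2, 12.4]
force: [0.6, -1.4, 0.3]
grip_width: 0.0554
```

```bash
python3 plan.py .43 .4042 .004 11.5
```

```text
t 22.2 pos [0.4295 0.4038 0.0283] rpy [179.89   0.21  12.43] q [  -1.8   32.5  -55.4  101.9   30.    62.  -145.3] F [ 0.6 -1.4  0.3] w 0.0554
tool dx 0.6 dy -0.3 dz 24.3  turn 0.9
```

Emit:
servo_tool --commands '[0,0,10,0,0,0,0,0,8,0,0,0,0,0,4,0,0,0,0,0,2,0,0,0,0,0,0,0,0,0]'

```text
time_s: 22.7
tool_pos: [0.4305, 0.4052, 0.0065]
tool_rot: [180.0, 0.0, 12.4]
force: [0.8, -0.4, 0.5]
grip_width: 0.0548
```

```bash
python3 plan.py .43 .4042 .004 11.5
```

```text
t 22.7 pos [0.4305 0.4052 0.0065] rpy [1.7999e+02 1.0000e-02 1.2430e+01] q [  -2.8   34.   -54.1  102.6   31.6   59.9 -146.4] F [ 0.8 -0.4  0.5] w 0.0548
tool dx -0.7 dy 0.8 dz 2.5  turn 0.9
```

Emit:
servo_tool --commands '[0,0,0,0,0,0,0,0,0,0,0,0,0,0,0,0,0,0,0,0,0,0,0,0,0,0,0,0,0,0,0,0,0,0,0,0]' --jaw 15 --newtons 20

```text
time_s: 23.3
tool_pos: [0.4306, 0.4054, 0.0069]
tool_rot: [-180.0, -0.0, 12.4]
force: [-0.3, 0.2, 1.1]
grip_width: 0.0258
```

Emit:
servo_tool --commands '[0,0,0,0,0,0,0,0,0,0,0,0,0,0,2,0,0,0,0,0,1,0,0,0,0,0,0,0,0,0]' --jaw 36

```text
time_s: 23.8
tool_pos: [0.4304, 0.405, 0.0034]
tool_rot: [180.0, 0.0, 12.4]
force: [-0.4, 0.7, -0.0]
grip_width: 0.0355
```

Emit:
servo_tool --commands '[0,0,0,0,0,0,0,0,0,0,0,0,0,0,0,0,0,0,0,0,0,0,0,0,0,0,0,0,0,0]' --jaw 15

```text
time_s: 24.3
tool_pos: [0.4306, 0.4052, 0.0037]
tool_rot: [180.0, 0.0, 12.4]
force: [-0.2, 0.6, -1.2]
grip_width: 0.0254
```

Emit:
servo_tool --commands '[0,0,-10,0,0,0,0,0,-20,0,0,0,0,0,-25,0,0,0,0,0,-25,0,0,0,0,0,-10,0,0,0,0,0,0,0,0,0]'

```text
time_s: 24.9
tool_pos: [0.4314, 0.4061, 0.0955]
tool_rot: [-179.9, -0.2, 12.4]
force: [-0.1, -0.3, -0.6]
grip_width: 0.0255
```

```bash
python3 plan.py .5429 .0351 .1 91.9; python3 - <<'E'
from h import *
p,d=read_camera("side");cv2.imwrite("pics/s5.png",cv2.resize(p[170:400,150:380,::-1],None,fx=2.5,fy=2.5))
p,d=read_camera("top");cv2.imwrite("pics/t5.png",p[:,:,::-1]);np.save("top5.npy",d)
E
```

```text
t 24.9 pos [0.4314 0.4061 0.0955] rpy [-179.94   -0.18   12.42] q [   0.9   28.1  -58.7   98.8   25.9   67.7 -142.5] F [-0.1 -0.3 -0.6] w 0.0255
tool dx 29.1 dy 386.3 dz -4.5  turn -79.5
```

View pics/s5.png

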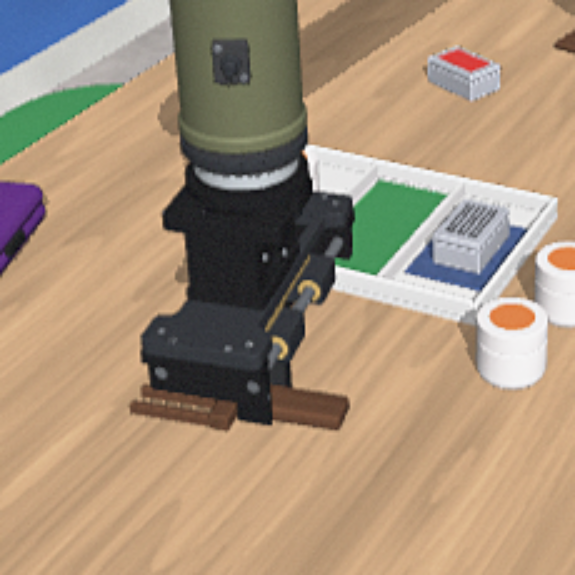

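View pics/t5.png

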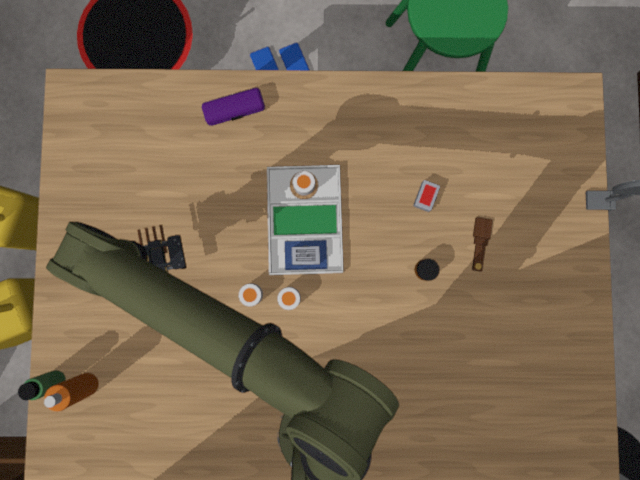

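The pick is held level. The pot is at (304,183) and the box at (306,255) in the top view. Checking both while the arm is out of the way.

```bash
python3 - <<'E'
from h import *
p=cv2.imread("pics/t5.png");d=np.load("top5.npy")
V,U=np.mgrid[0:480,0:640];P=pts("top",d,U.ravel(),V.ravel()).reshape(480,640,3)
for k,r,z0 in(("pot",(280,160,330,205),.045),("box",(280,235,335,272),.03)):
    m=cut(((P[...,2]>z0)&(P[...,2]<.1)).astype(np.uint8),r);x,y=blob(m);Q=P[y.astype(int),x.astype(int)]
    print(k,Q.mean(0),np.median(Q[:,2]),cv2.minAreaRect((Q[:,:2]*1000).astype(np.float32)))
hsv=cv2.cvtColor(p,cv2.COLOR_BGR2HSV);x,y=blob(cut(cv2.inRange(hsv,(5,150,120),(18,255,255)),(290,170,318,196)));print("orange",rays("top",x,y,.06).mean(0))
E
```

```text
pot [0.6329 0.0505 0.0607] 0.060920288811899925 ((633.0294799804688, 51.058006286621094), (54.34608840942383, 53.062740325927734), 0.574558675289154)
box [0.45   0.0446 0.039 ] 0.039078846537547896 ((451.30450439453125, 45.211334228515625), (46.01070022583008, 68.6240005493164), 0.3219083845615387)
orange [0.6332 0.0512 0.06  ]
```

Emit:
servo_tool --commands '[2,20,0,0,0,0,3,38,0,0,0,0,3,44,0,0,0,0,3,44,0,0,0,0,4,44,0,0,0,0,4,44,0,0,0,0,3,44,0,0,0,0,3,44,0,0,0,0,3,40,0,0,0,0,2,24,0,0,0,0]'

```text
time_s: 26.0
tool_pos: [0.5426, 0.03, 0.092]
tool_rot: [180.0, 0.2, 12.2]
force: [-0.1, 0.5, -0.3]
grip_width: 0.0258
```

Emit:
servo_tool --commands '[0,0,0,0,0,-8,0,0,0,0,0,-8,0,0,0,0,0,-8,0,0,0,0,0,-8,0,0,0,0,0,-8,0,0,0,0,0,-8,0,0,0,0,0,-8,0,0,0,0,0,-8,0,0,0,0,0,-8,0,0,0,0,0,-7.5]'

```text
time_s: 27.0
tool_pos: [0.5419, 0.0346, 0.0922]
tool_rot: [-179.9, -0.0, 92.3]
force: [0.2, -1.0, 0.1]
grip_width: 0.0256
```

Emit:
servo_tool --commands '[0,0,0,0,0,0,0,0,0,0,0,0]'

```text
time_s: 27.2
tool_pos: [0.5423, 0.0347, 0.0927]
tool_rot: [-179.9, -0.0, 91.8]
force: [-0.4, -0.3, -1.0]
grip_width: 0.0259
```

```bash
python3 plan.py .5429 .0351 .0125 91.9;python3 - <<'E'
from h import *
p,d=read_camera("side");cv2.imwrite("pics/s6.png",cv2.resize(p[150:350,200:430,::-1],None,fx=3,fy=3))
p,d=read_camera("top");cv2.imwrite("pics/t6.png",cv2.resize(p[150:300,230:390,::-1],None,fx=3.5,fy=3.5))
E
```

```text
t 27.2 pos [0.5423 0.0347 0.0927] rpy [-1.799e+02 -4.000e-02  9.175e+01] q [ 53.4  30.2 -73.7 105.3  31.2  68.7 -28.6] F [-0.4 -0.3 -1. ] w 0.0259
tool dx 0.4 dy 0.6 dz 80.2  turn -0.1
```

View pics/s6.png

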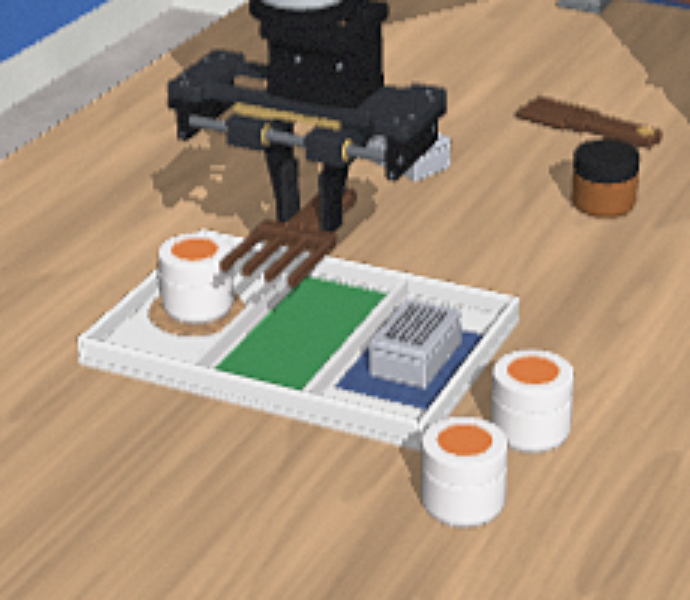

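View pics/t6.png

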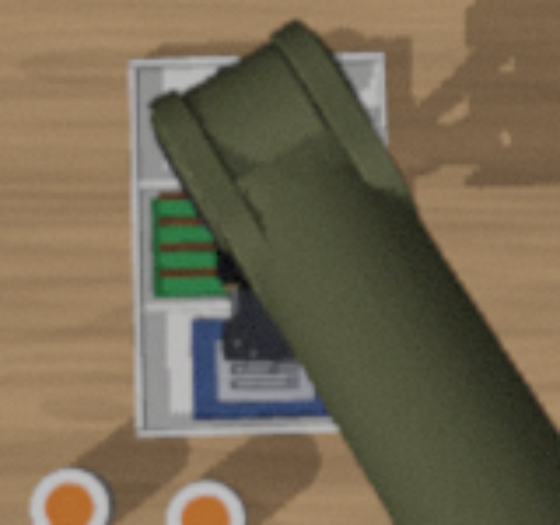

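The pick lines up with the green bay, tines toward +y, level. Lowering.

Emit:
servo_tool --commands '[0,0.5,10,0,0,0,0,0,18,0,0,0,0,0,18,0,0,0,0,0,15,0,0,0,0,0,9,0,0,0,0,0,4,0,0,0,0,0,0,0,0,0,0,0,0,0,0,0]'

```text
time_s: 28.1
tool_pos: [0.5439, 0.035, 0.0202]
tool_rot: [180.0, -0.0, 91.9]
force: [-0.2, 0.5, -0.2]
grip_width: 0.0259
```

```bash
python3 plan.py .5429 .0351 .0117 91.9
```

```text
t 28.1 pos [0.5439 0.035  0.0202] rpy [ 1.7995e+02 -1.0000e-02  9.1940e+01] q [ 48.6  34.9 -67.8 108.5  36.8  62.2 -32.2] F [-0.2  0.5 -0.2] w 0.0259
tool dx 0.1 dy -1.0 dz 8.5  turn 0.0
```

Emit:
servo_tool --commands '[0,-0.5,4,0,0,0,0,0,3,0,0,0,0,0,1,0,0,0,0,0,0,0,0,0]'

```text
time_s: 28.5
tool_pos: [0.543, 0.0347, 0.0118]
tool_rot: [180.0, 0.0, 91.9]
force: [-0.5, 0.5, 0.1]
grip_width: 0.0259
```

Emit:
servo_tool --commands '[0,0,0.6,0,0,0,0,0,0,0,0,0]'

```text
time_s: 28.7
tool_pos: [0.543, 0.0347, 0.0116]
tool_rot: [180.0, 0.0, 91.9]
force: [-1.6, -1.0, 5.1]
grip_width: 0.0259
```

Emit:
servo_tool --commands '[0,0,0.6,0,0,0,0,0,0,0,0,0]'

```text
time_s: 28.9
tool_pos: [0.5431, 0.0347, 0.0116]
tool_rot: [-180.0, 0.1, 91.9]
force: [-3.3, -1.1, 10.5]
grip_width: 0.0256
```

Emit:
servo_tool --commands '[0,0,0,0,0,0,0,0,0,0,0,0,0,0,0,0,0,0,0,0,0,0,0,0]' --jaw 40

```text
time_s: 29.3
tool_pos: [0.5429, 0.0347, 0.0103]
tool_rot: [-180.0, -0.0, 91.9]
force: [-0.2, 0.4, -0.6]
grip_width: 0.0394
```

Emit:
servo_tool --commands '[0,0,-8,0,0,0,0,0,-16,0,0,0,0,0,-20,0,0,0,0,0,-20,0,0,0,0,0,-16,0,0,0,0,0,0,0,0,0]'

```text
time_s: 29.9
tool_pos: [0.5448, 0.0351, 0.0934]
tool_rot: [179.7, 0.0, 91.9]
force: [0.6, 0.0, -0.2]
grip_width: 0.0398
```

```bash
python3 plan.py .52 -.30 .2 91.9
```

```text
t 29.9 pos [0.5448 0.0351 0.0934] rpy [1.7973e+02 3.0000e-02 9.1910e+01] q [ 53.2  30.  -73.5 105.3  31.1  68.3 -28.4] F [ 0.6  0.  -0.2] w 0.0398
tool dx -334.1 dy -36.0 dz -106.6  turn 0.0
```

Emit:
servo_tool --commands '[-20,0,0,0,0,0,-35,-3,0,0,0,0,-40,-4,-5,0,0,0,-40,-4,-5,0,0,0,-40,-4,-10,0,0,0,-40,-4,-10,0,0,0,-40,-4,-10,0,0,0,-35,-4,-10,0,0,0,-20,0,0,0,0,0,0,0,0,0,0,0]'

```text
time_s: 30.9
tool_pos: [0.5257, -0.2794, 0.1395]
tool_rot: [-180.0, -0.0, 91.6]
force: [-0.0, -0.8, -0.0]
grip_width: 0.0403
```

```bash
python3 - <<'E'
from h import *
o=monitor.get_obs();print(o["time_s"],o["tool_pos"],o["qpos"])
for n in("top","side"):
  p,d=read_camera(n);cv2.imwrite(f"pics/{n}7.png",p[:,:,::-1])
  if n=="top": D=d;I=p[:,:,::-1].copy()
cv2.imwrite("pics/t7c.png",cv2.resize(I[150:320,130:360],None,fx=3.4,fy=3.4))
V,U=np.mgrid[0:480,0:640];P=pts("top",D,U.ravel(),V.ravel()).reshape(480,640,3)
for k,r,z0 in(("pot",(280,160,330,205),.045),("box",(280,235,335,272),.03)):
    m=cut(((P[...,2]>z0)&(P[...,2]<.1)).astype(np.uint8),r);x,y=blob(m);Q=P[y.astype(int),x.astype(int)]
    print(k,np.median(Q[:,2]),cv2.minAreaRect((Q[:,:2]*1000).astype(np.float32)))
hsv=cv2.cvtColor(I,cv2.COLOR_BGR2HSV);x,y=blob(cut(cv2.inRange(hsv,(0,40,10),(25,255,110)),(270,203,342,238)))
Q=rays("top",x,y,.02);print("pick",cv2.minAreaRect((Q[:,:2]*1000).astype(np.float32)),np.median(P[y.astype(int),x.astype(int),2]))
E
```

```text
30.9 [ 0.5257 -0.2794  0.1395] [ 79.7052  33.3139 -72.2277  95.4935  32.6555  75.7402   3.3006]
pot 0.060806736352777585 ((633.48681640625, 50.97431182861328), (53.443641662597656, 53.08557891845703), 1.2156881093978882)
box 0.038851479902510415 ((451.34552001953125, 45.227088928222656), (46.1295051574707, 68.6507568359375), 0.3312043845653534)
pick ((539.86279296875, 48.90568161010742), (57.14902114868164, 137.06773376464844), 0.3513745367527008) 0.020213095457158322
```

View pics/t7c.png

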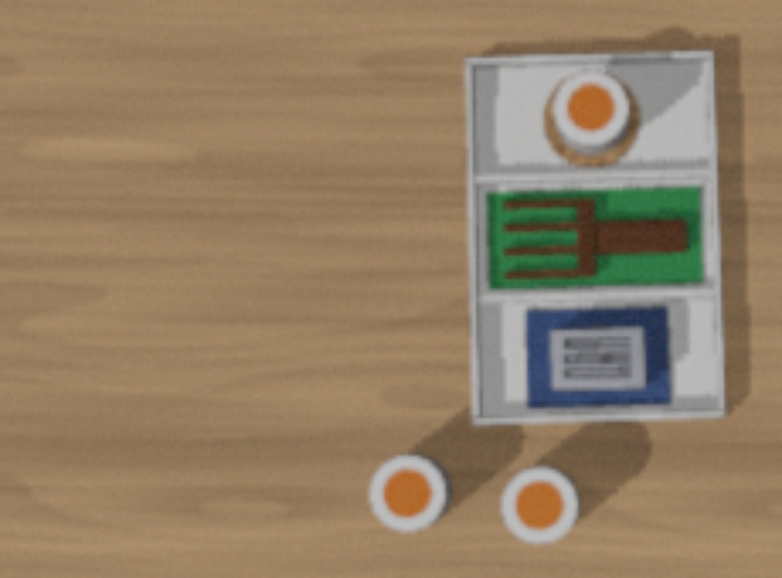

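View pics/side7.png

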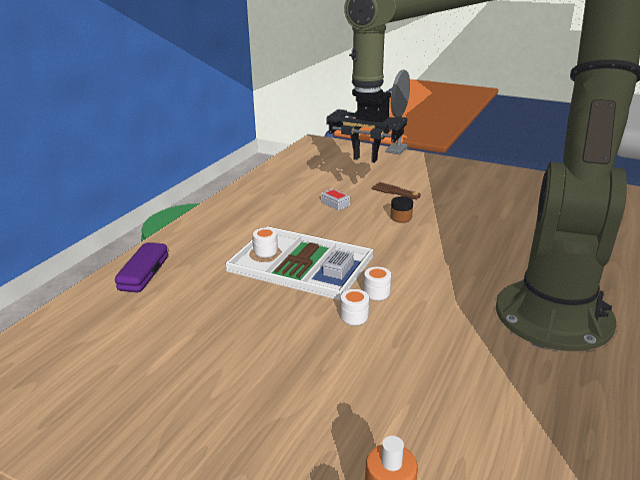

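The pot stands on the cork, the pick lies flat and lengthwise on green, and the box is lid-up on blue. The look-alikes haven't moved. Handing in.

```bash
python3 -c "
from cell import env
print(env.sign_off())"
```

```text
the job is handed in; nothing more can be done
None
```

The job is handed in at about 31 s of the 88 s limit. The lotion pot, pin box and hair pick were placed in that order, each let go, and the arm moved clear.

| Thing | Mat | Last measured offset from mat centre | State |
|---|---|---|---|
| Lotion pot (the one farthest left) | cork | about 1.5 mm | upright |
| Pin box | blue | about 1 mm | lid up, lengthwise, within about 1.5° of square |
| Hair pick | green | about 2.5 mm | flat, lengthwise, tines to the robot's left |

- **Look-alikes:** the two other white pots, the shoe cream, the sewing tin and the shoehorn are where they started in the last pictures.
- **Check that disagreed:** the last colour outline of the pick put it about 2.5 mm off centre and about 1.5° off square. The arm's own reading at release showed under 1 mm and square. I trust the arm reading more, because shadow clipped the outline.
- **Margins:** joint 3 came within about 1.3° of its range end and joint 7 within about 8°, in the readings I took. The highest force I read was about 11 N.

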